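# Make up two cabinet repair kits in foam-lined trays

### The job

Make up two repair kits from the parts on the cart: the blue kit tray gets the white trackball in its round hole and the tall brass standoff in its square pocket; the yellow kit tray gets the black rubber foot in the wide shallow round pocket, the amber fuse jar pressed fully home between the foam lips of the middle pocket, and the short brass standoff in the square pocket. Standoffs, foot and jar stand upright on their pocket floors; leave the cleaner bottle and the screwdriver where they are.

Things in the scene. Friction and masses are not known exactly. Their poses are not given: they have to be found in the camera images.
- ball_center (a point): Centre of the loose white plastic trackball, 57 mm diameter, about 0.16 kg. At the start it rests in a fixed black ring (48 mm outside diameter, 8 mm high), its centre about 31 mm above the cart top. Its axes mean nothing.
- jar_center (a point): Centre (22 mm above its underside) of the squat amber glass fuse jar with an orange band and a steel disc on top: an upright cylinder 48 mm wide, 44 mm high, 0.12 kg; z up. Its pocket has four springy rounded foam lips, level with the foam top, that leave about 45 mm between them: it must be pushed down past them with roughly 5 to 15 N until it stands on the pocket floor, and friction then holds it.
- tall_center (a point): Centre (28 mm above its underside) of the tall brass standoff: an upright round pillar 18 mm in diameter, 56 mm high, standing on the cart top at the start. z is its axis, up.
- short_center (a point): Centre (16 mm above its underside) of the short brass standoff: an upright round pillar 18 mm in diameter, 32 mm high, standing on the cart top at the start. z is its axis, up.
- foot_center (a point): Centre (12 mm above its underside) of the black rubber foot: an upright disc 40 mm in diameter, 24 mm high, with a small steel washer on top, standing on the cart top at the start. z is its axis, up.
- tray_blue: Fixed blue-rimmed kit tray with pink foam, 96 mm (its x) by 142 mm (its y), 20 mm high, flat top. Origin at the centre of its underside, z up; yaw within 0.25 rad of the world. Pocket centres at x = 0: at y = +27 mm a round hole 36 mm wide (the ball sits in its rim, ball centre then 42 mm above the cart); at y = -38 mm a square pocket 36 by 36 mm, floor 12 mm above the cart (tall standoff).
- tray_yellow: Fixed yellow-rimmed kit tray with pink foam, 96 mm (its x) by 212 mm (its y), 20 mm high, flat top. Origin at the centre of its underside, z up; yaw within 0.25 rad. Pocket centres at x = 0: y = +65 mm, round, 58 mm wide, floor 12 mm above the cart (foot); y = -10 mm, round, 64 mm wide, with lips, floor 4 mm above the cart (jar); y = -75 mm, square, 36 mm, floor 12 mm above the cart (short standoff).
- cleaner: Bystander: blue cleaner bottle with a red cap, 48 mm in diameter, 90 mm high, standing on the cart top to the robot's left; origin at the centre of its underside. Leave it alone.
- driver: Bystander: screwdriver lying on the cart top to the robot's right, origin under its middle, x along the shaft from handle to tip. Leave it alone.
There are look-alikes about, which are no part of the job. What is shaped like the tray_blue but turquoise is not meant.

How it is judged:
At the end, for the whole second after the job is handed in: All five parts at rest, centred in their own pockets (along each tray axis: ball 8 mm, jar 6, others 13) and seated (ball within 6 mm of its height, others 4 mm; the jar on its pocket floor); standoffs upright within 0.15 rad, foot and jar within 0.12 (x of ball_center in the frame of tray_blue between -0.008 and 0.008 m and y of ball_center in the frame of tray_blue between 0.019 and 0.035 m and z of ball_center in the frame of tray_blue between 0.036 and 0.048 m and linear speed of each of ball, tall, foot, jar, short below 0.02 m/s and x of tall_center in the frame of tray_blue between -0.013 and 0.013 m and y of tall_center in the frame of tray_blue between -0.051 and -0.025 m and z of tall_center in the frame of tray_blue between 0.036 and 0.044 m and angle between each of tall_center, short_center's own z axis and vertical below 0.15 rad and x of foot_center in the frame of tray_yellow between -0.013 and 0.013 m and y of foot_center in the frame of tray_yellow between 0.052 and 0.078 m and z of foot_center in the frame of tray_yellow between 0.02 and 0.028 m and angle between each of foot_center, jar_center's own z axis and vertical below 0.12 rad and x of jar_center in the frame of tray_yellow between -0.006 and 0.006 m and y of jar_center in the frame of tray_yellow between -0.016 and -0.004 m and z of jar_center in the frame of tray_yellow between 0.022 and 0.03 m and x of short_center in the frame of tray_yellow between -0.013 and 0.013 m and y of short_center in the frame of tray_yellow between -0.088 and -0.062 m and z of short_center in the frame of tray_yellow between 0.024 and 0.032 m); the robot touches nothing.
It fails at once if the cleaner bottle is shifted by more than 30 mm (distance of cleaner from where it was at the start of the episode above 0.03 m).
It fails at once if the screwdriver is shifted by more than 30 mm (distance of driver from where it was at the start of the episode above 0.03 m).
It also fails if it takes over 120 s, if anything falls off the work surface, if the arm or the gripper's body presses on something with over 40 N, if the wrist force passes 120 N, or if a joint passes its speed limit or range.

### The arm

A 6-joint arm with a two-finger parallel gripper is mounted at the origin on the work surface. World frame = base frame: x ahead of the robot, y to its left, z up, the work surface at z = 0. Lengths are in m, angles in rad, forces in N, time in s.
With the tool pointing down it reaches from about 0.35 to 0.875 m from the base axis. Payload 4.2 kg.
Tool frame: the origin (TCP) lies at the very end of the fingers, on their centre line; the grasp point (between the pads) lies behind it (env.grip_depth is the z of the grasp point in the tool frame, in m); z points along the fingers, y is the line along which they close (so a half turn about z gives the same grasp; the last joint's range is limited). The gripper opens to 87 mm and grips with 3 to 60 N. Pads are 19 mm wide; open, the fingers measure 117 mm over their backs; the gripper's body (75 mm by 190 mm) begins 51 mm behind the grasp point.
Start: joints at [-0.949, 0.385, 0.008, 0, -1.194, -0.259], TCP at [0.222, -0.584, 0.223] pointing down, gripper open.
Joint ranges: [-3.14, 3.14], [-1.21, 2.06], [-1.07, 1.41], [-3.16, 2.05], [-2.99, -0.16], [-3.1, 3.1]. Speed limits (rad/s): [2.79, 2.79, 3.14, 3.14, 3.14, 3.14].

### API

Orientations are given as a 3x3 rotation matrix whose columns are the frame's x, y, z axes.
In Python, from cell import env gives the robot as it stands.
- The arm moves only by the shell command python3 -m jog 'ROWS' [FORCE]. ROWS is text: rows parted by semicolons, each of 7 numbers parted by spaces: the shift along the tool's x, y, z each as a share of 3 cm, from -1 to 1, then the turn, a rotation vector about the tool's x, y, z each as a share of 0.08 rad, from -1 to 1, then the closure in counts, from 0 (fully open) to 255 (shut). In form: dx dy dz wx wy wz fingers; .... A call has 1 to 10 rows; each row shifts and turns the commanded pose from where the row before left it, along the tool's axes as they then stand; what a row does not reach is not made up. A row lasts 1/12 s, in which the tool goes at most 41.7 mm and 7.16 degrees, less where a joint would pass 70% of its speed; a pose out of reach is approached as far as the arm can. A call with a number of a shift or a turn outside -1 to 1 is refused whole. A call with a gripper value outside its range is refused whole. The fingers move at their own pace and stop on an object; FORCE is the grip in N (left out, the last holds). Time passes only in rows, so rows that do not move let the fingers close. It gives the time, the measured TCP pose, the force, the opening and the grip force at its end, in the units of the state.
- env.read_state(): the state, without advancing time (a new reading comes with each control period).
- env.get_image(name): name is "scene" or "side" or "wrist"; returns (picture, depth): 384x512x3 uint8, red, green, blue; 384x512 float32, m along the optical axis (not along the pixel's ray), 0 where there is no reading.
- env.camera_info(name): a dict with "fx", "fy", "cx", "cy" (pixels), "k1" (the pictures are not rectified: a ray, as slopes to the right and down, at radius r is drawn at 1 + k1 r^2 times it, then the intrinsics apply), "view" (4x4, takes a point from world to camera coordinates); the wrist camera has in their place "T_tool_cam" (4x4, takes a point from camera to tool coordinates, whose origin is the TCP and whose axes are the flange's). Camera axes: x right, y down, z forward; pixel columns grow to the right and rows downward; lengths in m; the calibration is good to about 2 mm. A picture is of the moment at which its call begins: read the wrist's pose just before it. camera_info takes no time and is no camera call.
- env.hand_in(): hands the job in; it is judged then, once.
The state is a dict: "t": time; "q": joint angles; "qd": joint speeds; "tau": joint torques, N m; "tool_pos": TCP position; "tool_rot": TCP orientation; "force": force on the tool from outside, world axes, zero at the start; "ft_torque": the same for the moment, N m; "finger_gap": finger opening in m; "finger_force": force on a finger pad.
Only numpy, scipy, OpenCV 4.12 (cv2) and the standard library are available. Lean on these libraries where they do the work, as an engineer would, in place of code of your own. Each camera call takes 0.05 s, during which the arm holds its last target. There are 200 camera calls.

## Working session

There is one attempt and no reset: what is moved stays moved. The work goes in short steps, Python scripts to look and compute and a shell command to move; the robot and the scene stay as the last step left them, time stands still between calls to the robot, and variables do not carry over. Pictures are saved under pics/ and viewed, at most 14 in all, crops included, and the job is handed in when it is done.

```bash
ls; mkdir -p pics; cat > h.py <<'E'
import numpy as np, cv2
from cell import env
def cam(name, st=None):
    i=env.camera_info(name)
    if 'view' in i: T=np.linalg.inv(np.array(i['view']))
    else:
        st=st or env.read_state(); W=np.eye(4); W[:3,:3]=st['tool_rot']; W[:3,3]=st['tool_pos']; T=W@np.array(i['T_tool_cam'])
    return i,T
def und(i,uv):
    uv=np.atleast_2d(np.asarray(uv,float)); d=np.c_[(uv[:,0]-i['cx'])/i['fx'],(uv[:,1]-i['cy'])/i['fy']]; s=d.copy()
    for _ in range(20): s=d/(1+i['k1']*(s**2).sum(1,keepdims=True))
    return s
def plane(i,T,uv,z):
    s=und(i,uv); r=np.c_[s,np.ones(len(s))]@T[:3,:3].T; o=T[:3,3]
    return o+r*((z-o[2])/r[:,2])[:,None]
def cloud(i,T,d):
    h,w=d.shape; v,u=np.mgrid[:h,:w]; s=und(i,np.c_[u.ravel(),v.ravel()])
    p=np.c_[s,np.ones(len(s))]*d.reshape(-1,1)
    return (p@T[:3,:3].T+T[:3,3]).reshape(h,w,3)
E
python3 - <<'E'
from h import *
for n in ['scene','side','wrist']:
    st=env.read_state(); im,d=env.get_image(n); i,T=cam(n,st); np.savez(''+n+'0.npz',im=im,d=d,T=T)
    cv2.imwrite(f'pics/{n}0.png',im[:,:,::-1]); print(n,i['fx'],i['k1'],T.round(3).tolist())
print(env.grip_depth,st['tool_rot'],st['finger_gap'])
a=cv2.imread('pics/side0.png');b=cv2.imread('pics/wrist0.png')
E
```

```text
pics
scene 456.6784271956665 0.04845454898551261 [[0.609, 0.58, -0.541, 1.255], [0.793, -0.453, 0.407, -0.613], [-0.009, -0.677, -0.736, 1.121], [0.0, 0.0, 0.0, 1.0]]
side 481.91764289989516 -0.20483414051571971 [[-0.967, -0.15, 0.207, 0.225], [-0.255, 0.605, -0.754, 0.912], [-0.012, -0.782, -0.623, 0.836], [0.0, 0.0, 0.0, 1.0]]
wrist 335.5741170428576 -0.028662149717011753 [[-0.354, 0.891, 0.285, 0.143], [0.935, 0.337, 0.111, -0.614], [0.003, 0.306, -0.952, 0.385], [0.0, 0.0, 0.0, 1.0]]
-0.0187 [[-9.34979587e-01 -3.54700583e-01 -8.17307422e-04]
 [-3.54701507e-01  9.34977779e-01  1.84202917e-03]
 [ 1.10795458e-04  2.01215985e-03 -9.99997969e-01]] 0.08678269377663002
```

View pics/scene0.png

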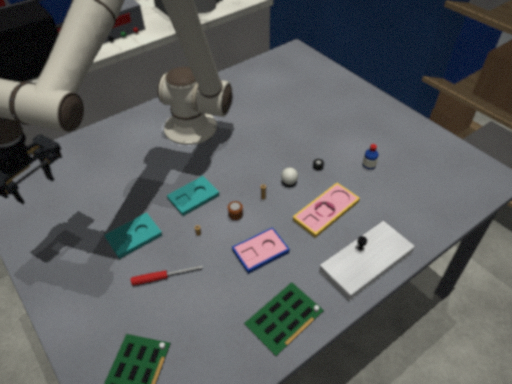

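View pics/side0.png

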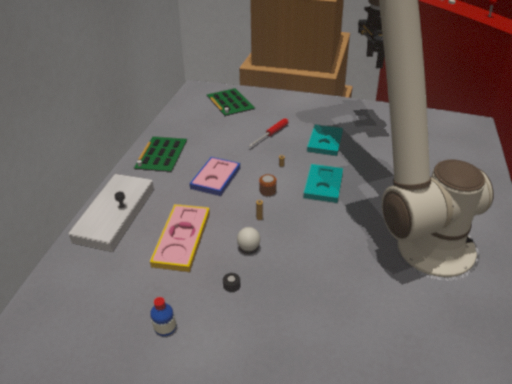

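Scene picture: the candidates for each part are below.
- **Ball:** (290,176), the only white one.
- **Foot:** (318,163), with a washer. The look-alike is the knob at (361,242) on the white board.
- **Jar:** (235,209).
- **Standoffs:** tall at (263,191), short at (198,230).
- **Trays:** blue rim with pink foam at (260,249), yellow at (327,208). The turquoise ones at (193,195) and (133,235) are decoys.

The side view agrees with this.

```bash
python3 - <<'E'
from h import *
seeds={'scene':dict(ball=(290,176),foot=(318,163),jar=(235,209),tall=(263,191),short=(198,230),blue=(260,249),yellow=(327,208),cleaner=(371,157),driver=(166,275)),
'side':dict(ball=(248,238),foot=(231,281),jar=(268,184),tall=(260,210),short=(282,161),blue=(215,175),yellow=(181,236),cleaner=(163,318),driver=(270,132))}
H=dict(ball=.0,foot=0,jar=0,tall=0,short=0)
for n in seeds:
    z=np.load(n+'0.npz'); i=env.camera_info(n); P=cloud(i,z['T'],z['d']); im=z['im']
    hsv=cv2.cvtColor(im,cv2.COLOR_RGB2HSV)
    # height segmentation around each seed
    for k,(u,v) in seeds[n].items():
        if k in('blue','yellow'):
            m=(hsv[...,1]>60)&(P[...,2]>.008)&(P[...,2]<.04)
        else: m=(P[...,2]>.009)
        m=m.astype(np.uint8); c,l,s,ce=cv2.connectedComponentsWithStats(m)
        w=l[v-6:v+7,u-6:u+7]; w=w[w>0]
        if len(w)==0: print(n,k,'none');continue
        L=np.bincount(w).argmax(); Q=P[l==L]; 
        out=[s[L,4],Q[:,2].max().round(3)]
        if k in('blue','yellow'):
            uv=np.argwhere(l==L)[:,::-1]; hull=cv2.convexHull(uv.astype(np.float32))[:,0]
            r=cv2.minAreaRect(plane(i,z['T'],hull,.02)[:,:2].astype(np.float32)); out+=[np.round(r[0],4),np.round(r[1],4),r[2]]
        else:
            top=Q[Q[:,2]>Q[:,2].max()-.006]; out+=['top',((top.min(0)+top.max(0))/2).round(4),'bbox',Q.min(0).round(3),Q.max(0).round(3)]
        print(n,k,*out)
z=np.load('scene0.npz');a=z['im'][130:290,100:400,::-1]; cv2.imwrite('pics/crop.png',cv2.resize(a,(800,427),interpolation=cv2.INTER_CUBIC))
E
```

```text
scene ball 233 1.121 top [ 1.2552 -0.6128  1.1206] bbox [ 0.435 -0.613  0.009] [1.255 0.134 1.121]
scene foot 105 1.121 top [ 1.2552 -0.6128  1.1206] bbox [ 0.442 -0.613  0.009] [1.255 0.255 1.121]
scene jar 240 0.051 top [ 0.4676 -0.1182  0.0481] bbox [ 0.44  -0.142  0.009] [ 0.491 -0.094  0.051]
scene tall 67 1.121 top [ 1.2552 -0.6128  1.1206] bbox [ 0.451 -0.613  0.009] [1.255 0.005 1.121]
scene short 48 0.042 top [ 0.4529 -0.2493  0.0395] bbox [ 0.444 -0.258  0.009] [ 0.463 -0.24   0.042]
scene blue 1325 0.027 [ 0.6275 -0.1415] [0.1457 0.104 ] 83.04059600830078
scene yellow 1552 0.027 [0.6312 0.1179] [0.1029 0.2215] 5.8672776222229
scene cleaner 283 0.094 top [0.5663 0.3823 0.091 ] bbox [0.548 0.356 0.01 ] [0.591 0.404 0.094]
scene driver 397 1.121 top [ 1.2552 -0.6128  1.1206] bbox [ 0.484 -0.613  0.009] [ 1.255 -0.308  1.121]
side ball 451 0.836 top [0.2248 0.9122 0.8357] bbox [0.225 0.091 0.009] [0.483 0.912 0.836]
side foot 265 0.836 top [0.2248 0.9122 0.8357] bbox [0.225 0.217 0.009] [0.481 0.912 0.836]
side jar 315 0.836 top [0.2248 0.9122 0.8357] bbox [ 0.225 -0.139  0.009] [0.487 0.912 0.836]
side tall 121 0.836 top [0.2248 0.9122 0.8357] bbox [ 0.225 -0.013  0.01 ] [0.466 0.912 0.836]
side short 55 0.036 top [ 0.4519 -0.2504  0.0333] bbox [ 0.442 -0.258  0.01 ] [ 0.46  -0.237  0.036]
side blue 1061 0.025 [ 0.6207 -0.1324] [0.1571 0.1033] 83.57164764404297
side yellow 2285 0.026 [0.6255 0.1267] [0.1021 0.2225] 5.878305912017822
side cleaner 718 0.836 top [0.2248 0.9122 0.8357] bbox [0.225 0.365 0.009] [0.587 0.912 0.836]
side driver 214 0.03 top [ 0.5076 -0.4435  0.027 ] bbox [ 0.477 -0.491  0.009] [ 0.568 -0.307  0.03 ]
```

View pics/crop.png

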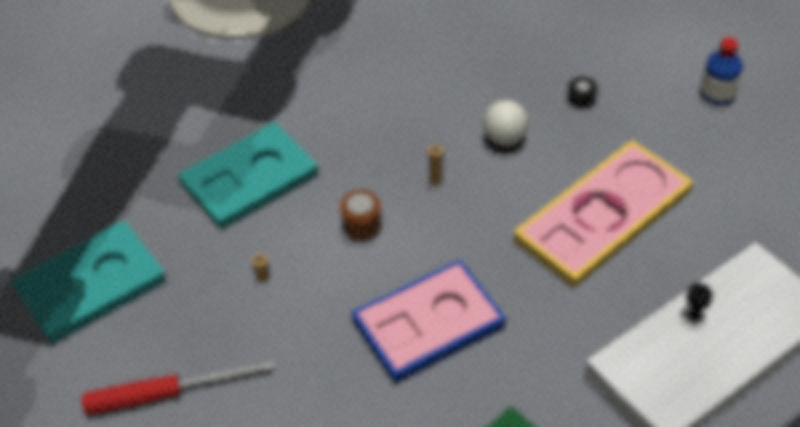

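The crop confirms the choice: pink foam with blue and yellow rims, and the foot with its washer is separate from the knob on the board. Next I turn the tool and move to an overview pose.

```bash
python3 -m jog '0 0 -0.2 0 0 -1 0;0 0 -0.2 0 0 -1 0;0 0 -0.2 0 0 -1 0;0 0 -0.2 0 0 -1 0;0 0 -0.2 0 0 -1 0;0 0 -0.2 0 0 -1 0;0 0 -0.2 0 0 -1 0;0 0 -0.2 0 0 -1 0;0 0 -0.2 0 0 -1 0;0 0 -0.2 0 0 -1 0'
python3 -m jog '0 0 -0.2 0 0 -1 0;0 0 -0.2 0 0 -1 0;0 0 -0.2 0 0 -1 0;0 0 -0.2 0 0 -1 0;0 0 -0.2 0 0 -1 0'
python3 -m jog '-0.95 -0.62 0 0 0 0 0;-0.95 -0.62 0 0 0 0 0;-0.95 -0.62 0 0 0 0 0;-0.95 -0.62 0 0 0 0 0;-0.95 -0.62 0 0 0 0 0;-0.95 -0.62 0 0 0 0 0;-0.95 -0.62 0 0 0 0 0;-0.95 -0.62 0 0 0 0 0;-0.95 -0.62 0 0 0 0 0;-0.95 -0.62 0 0 0 0 0'
python3 -m jog '-0.95 -0.62 0 0 0 0 0;-0.95 -0.62 0 0 0 0 0;-0.95 -0.62 0 0 0 0 0;-0.95 -0.62 0 0 0 0 0;-0.95 -0.62 0 0 0 0 0;-0.95 -0.62 0 0 0 0 0;-0.95 -0.62 0 0 0 0 0;0 0 0 0 0 0 0;0 0 0 0 0 0 0'
python3 - <<'E'
from h import *
st=env.read_state(); im,d=env.get_image('wrist'); i,T=cam('wrist',st); np.savez('w1.npz',im=im,d=d,T=T)
cv2.imwrite('pics/w1.png',im[:,:,::-1]); print(st['tool_rot'],st['q'])
E
```

```text
t: 0.98
tool_pos: [0.2217, -0.584, 0.2823]
tool_rot: [[-0.393, -0.919, -0.0], [-0.919, 0.393, 0.001], [-0.001, 0.001, -1.0]]
force: [0.0, -0.4, -0.2]
finger_gap: 0.0866
finger_force: 0.0
t: 1.4
tool_pos: [0.2218, -0.5841, 0.3123]
tool_rot: [[-0.004, -1.0, -0.0], [-1.0, 0.004, 0.001], [-0.001, 0.0, -1.0]]
force: [0.3, -0.5, -0.3]
finger_gap: 0.0873
finger_force: 0.0
t: 2.23
tool_pos: [0.4105, -0.2991, 0.3124]
tool_rot: [[-0.008, -1.0, -0.0], [-1.0, 0.008, 0.0], [-0.0, 0.0, -1.0]]
force: [0.4, -0.4, -0.5]
finger_gap: 0.0871
finger_force: 0.0
t: 2.98
tool_pos: [0.5423, -0.1008, 0.3117]
tool_rot: [[-0.005, -1.0, -0.002], [-1.0, 0.005, 0.0], [-0.0, 0.002, -1.0]]
force: [0.8, 0.0, 0.2]
finger_gap: 0.0871
finger_force: 0.0
[[-5.24187679e-03 -9.99984664e-01 -1.78723567e-03]
 [-9.99986261e-01  5.24181762e-03  3.77931332e-05]
 [-2.84241901e-05  1.78740922e-03 -9.99998402e-01]] [ 1.09954322e-01  2.09693282e-01 -1.74061247e-02 -2.39743927e-04
 -1.34546922e+00 -1.15142426e-01]
```

View pics/w1.png

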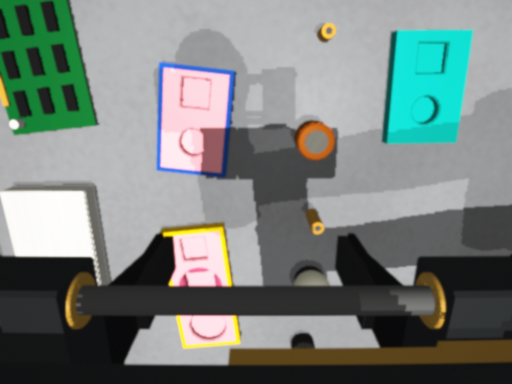

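The wrist view shows the blue tray at (196,118), jar at (316,140), short at (327,31), tall at (315,222) and yellow partly hidden at (205,285). I shift left for a second view and measure from both.

```bash
python3 -m jog '-0.9 0 0 0 0 0 0;-0.9 0 0 0 0 0 0;-0.9 0 0 0 0 0 0;-0.9 0 0 0 0 0 0;-0.9 0 0 0 0 0 0;-0.9 0 0 0 0 0 0;-0.9 0 0 0 0 0 0;-0.9 0 0 0 0 0 0;0 0 0 0 0 0 0;0 0 0 0 0 0 0'
cat > meas.py <<'E'
from h import *
def comps(tag,show=True):
    z=np.load(tag+'.npz'); im,d,T=z['im'],z['d'],z['T']; i=env.camera_info('wrist'); P=cloud(i,T,d); P[d==0]=0
    hsv=cv2.cvtColor(im,cv2.COLOR_RGB2HSV); h,s,v=[hsv[...,k].astype(int) for k in range(3)]
    tray=dict(blue=((h>112)&(h<128)&(s>120))|((s>40)&((h>160)|(h<4))), yellow=((h>22)&(h<33)&(s>140))|((s>40)&((h>160)|(h<4))))
    for k,m in tray.items():
        m=(m&(P[...,2]>.008)&(P[...,2]<.032)).astype(np.uint8); n,l,S,c=cv2.connectedComponentsWithStats(m)
        for L in range(1,n):
            if S[L,4]<2500: continue
            uv=np.argwhere(l==L)[:,::-1].astype(np.float32); hull=cv2.convexHull(uv)[:,0]
            r=cv2.minAreaRect(plane(i,T,hull,.02)[:,:2].astype(np.float32)); print(tag,k,S[L,4],np.round(r[0],4),np.round(r[1],4),round(r[2],2),'z',np.median(P[l==L][:,2]).round(4))
    m=((P[...,2]>.012)&(P[...,2]<.07)).astype(np.uint8); n,l,S,c=cv2.connectedComponentsWithStats(m)
    for L in range(1,n):
        if S[L,4]<60 or S[L,4]>6000: continue
        Q=P[l==L]; zt=np.percentile(Q[:,2],95); top=l==L; top&=P[...,2]>zt-.004
        uv=np.argwhere(top)[:,::-1].astype(np.float32); (cx,cy),rad=cv2.minEnclosingCircle(uv); w=plane(i,T,[[cx,cy],[cx+rad,cy]],zt)
        print(tag,'obj px',c[L].round(),'n',S[L,4],'ztop',zt.round(4),'xy',w[0,:2].round(4),'r',np.linalg.norm(w[1]-w[0]).round(4),im[int(c[L][1]),int(c[L][0])])
if __name__=='__main__':
    import sys
    if len(sys.argv)>2:
        st=env.read_state(); im,d=env.get_image('wrist'); i,T=cam('wrist',st); np.savez(sys.argv[1]+'.npz',im=im,d=d,T=T); cv2.imwrite('pics/'+sys.argv[1]+'.png',im[:,:,::-1])
    comps(sys.argv[1])
E
python3 meas.py w1; python3 meas.py w2 take
```

```text
t: 3.87
tool_pos: [0.5433, 0.1135, 0.3125]
tool_rot: [[-0.007, -1.0, -0.0], [-1.0, 0.007, -0.0], [0.0, 0.0, -1.0]]
force: [0.6, -0.2, 0.3]
finger_gap: 0.0871
finger_force: 0.0
w1 obj px [49. 15.] n 269 ztop 0.0142 xy [ 0.8014 -0.272 ] r 0.02 [32 30 31]
w1 obj px [23. 19.] n 266 ztop 0.0143 xy [ 0.8321 -0.2694] r 0.021 [30 30 30]
w1 obj px [ 2. 28.] n 78 ztop 0.0145 xy [ 0.8614 -0.262 ] r 0.0133 [29 27 28]
w1 obj px [327.  32.] n 245 ztop 0.0348 xy [ 0.4533 -0.2485] r 0.0097 [182 150 109]
w1 obj px [59. 57.] n 235 ztop 0.0143 xy [ 0.794 -0.223] r 0.0191 [33 32 32]
w1 obj px [34. 61.] n 250 ztop 0.0144 xy [ 0.8286 -0.2201] r 0.02 [32 31 31]
w1 obj px [ 9. 64.] n 232 ztop 0.0142 xy [ 0.861  -0.2159] r 0.0198 [30 30 30]
w1 obj px [69. 97.] n 225 ztop 0.0143 xy [ 0.7894 -0.1737] r 0.0195 [33 33 32]
w1 obj px [ 45. 100.] n 232 ztop 0.0143 xy [ 0.8228 -0.1697] r 0.0202 [33 32 32]
w1 obj px [ 21. 103.] n 221 ztop 0.0142 xy [ 0.8564 -0.167 ] r 0.0198 [31 31 31]
w1 obj px [ 16. 124.] n 101 ztop 0.0232 xy [ 0.8649 -0.1409] r 0.0071 [252 252 249]
w1 obj px [314. 140.] n 1180 ztop 0.0471 xy [ 0.4
[... 279 characters left out ...]
114]
w1 obj px [208. 331.] n 1760 ztop 0.0224 xy [0.6209 0.1928] r 0.0566 [255 228 234]
w1 obj px [302. 343.] n 225 ztop 0.0265 xy [0.4643 0.2282] r 0.0183 [36 36 33]
w2 blue 7152 [0.6281 0.1218] [0.081  0.1968] 5.89 z 0.0204
w2 yellow 7152 [0.6281 0.1218] [0.081  0.1968] 5.89 z 0.0204
w2 obj px [194.   2.] n 356 ztop 0.0222 xy [ 0.6232 -0.068 ] r 0.0389 [ 33  96 208]
w2 obj px [324.  59.] n 285 ztop 0.0583 xy [ 0.4592 -0.0011] r 0.0093 [224 170  68]
w2 obj px [320. 150.] n 1416 ztop 0.0596 xy [0.4593 0.1102] r 0.017 [112 110  97]
w2 obj px [310. 232.] n 550 ztop 0.0267 xy [0.4636 0.2348] r 0.0194 [108 106  97]
w2 obj px [243. 326.] n 633 ztop 0.0688 xy [0.5656 0.3803] r 0.0171 [ 17  62 153]
```

View pics/w2.png

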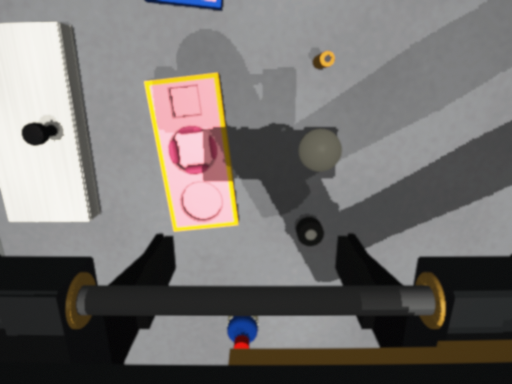

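Yellow foam measures 81×197 mm, which matches 96×212 less the rim. Its centre is (0.628, 0.122) and its yaw is 5.9°. Next, blue and the ball.

```bash
python3 - <<'E'
from h import *
i=env.camera_info('wrist'); z=np.load('w1.npz'); im,d,T=z['im'],z['d'],z['T']; P=cloud(i,T,d)
m=np.zeros(d.shape,np.uint8); sub=(slice(55,185),slice(145,245)); m[sub]=((P[...,2]>.01)&(P[...,2]<.035))[sub]
h=cv2.cvtColor(im,cv2.COLOR_RGB2HSV).astype(int)
for nm,mm in (('height',m),('pink',m&((h[...,0]>130)&(h[...,1]>25)|(h[...,0]<8)))):
    n,l,S,c=cv2.connectedComponentsWithStats(mm.astype(np.uint8)); L=1+S[1:,4].argmax()
    uv=np.argwhere(l==L)[:,::-1].astype(np.float32)
    r=cv2.minAreaRect(plane(i,T,cv2.convexHull(uv)[:,0],.02)[:,:2].astype(np.float32)); print(nm,S[L],np.round(r[0],4),np.round(r[1],4),r[2],h[100,170],h[20+100,190])
z=np.load('w2.npz'); im,d,T=z['im'],z['d'],z['T']; P=cloud(i,T,d)
m=np.zeros(d.shape,np.uint8); m[115:190,285:355]=(P[...,2]>.016)[115:190,285:355]
n,l,S,c=cv2.connectedComponentsWithStats(m); L=l[150,320]
(cx,cy),r=cv2.minEnclosingCircle(np.argwhere(l==L)[:,::-1].astype(np.float32)); print('ball',cx,cy,r,plane(i,T,[[cx,cy],[cx+r,cy]],.031),P[l==L].max(0),P[l==L].min(0))
E
```

```text
height [ 157   62   78  116 7425] [ 0.6239 -0.1394] [0.1436 0.0975] 83.52946472167969 [173  40 254] [174  38 254]
pink [ 160   68   70  105 5215] [ 0.6245 -0.1396] [0.1319 0.086 ] 83.39501190185547 [173  40 254] [174  38 254]
ball 319.755126953125 149.9874725341797 21.437105178833008 [[0.45686622 0.11148771 0.031     ]
 [0.42807177 0.11166722 0.031     ]] [0.54348195 0.13812202 0.47572358] [0.43039288 0.02918927 0.02524187]
```

```bash
python3 -m jog '0.01 0.58 0.9 0 0 0 0;0.01 0.58 0.9 0 0 0 0;0.01 0.58 0.9 0 0 0 0;0.01 0.58 0.9 0 0 0 0;0.01 0.58 0.9 0 0 0 0;0 0 0.9 0 0 0 0;0 0 0.9 0 0 0 0;0 0 0.9 0 0 0 0;0 0 0 0 0 0 0;0 0 0 0 0 0 0'
python3 - <<'E'
from h import *
st=env.read_state(); im,d=env.get_image('wrist'); cv2.imwrite('pics/w3.png',im[:,:,::-1])
E
```

```text
t: 4.75
tool_pos: [0.4563, 0.1113, 0.0963]
tool_rot: [[-0.01, -1.0, -0.002], [-1.0, 0.01, -0.002], [0.002, 0.002, -1.0]]
force: [0.1, 0.4, 1.2]
finger_gap: 0.0869
finger_force: 0.0
```

View pics/w3.png

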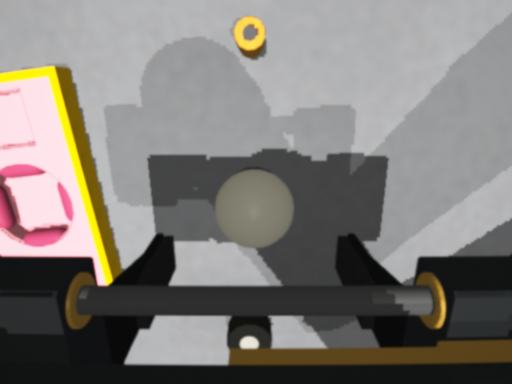

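The ball at (255,208) is centred between the fingers. I descend and grip.

```bash
python3 -m jog '0 0 0.8 0 0 0 0;0 0 0.8 0 0 0 0;0 0 0.8 0 0 0 0;0 0 0.39 0 0 0 0;0 0 0 0 0 0 255;0 0 0 0 0 0 255;0 0 0 0 0 0 255;0 0 0 0 0 0 255;0 0 0 0 0 0 255;0 0 0 0 0 0 255' 15
python3 -m jog '0 0 0 0 0 0 255;0 0 -0.3 0 0 0 255;0 0 -0.7 0 0 0 255;0 0 -0.9 0 0 0 255;0 0 -0.9 0 0 0 255;0 0 -0.7 0 0 0 255;0 0 -0.5 0 0 0 255;0 0 0 0 0 0 255'
```

```text
t: 5.63
tool_pos: [0.4572, 0.1132, 0.0138]
tool_rot: [[-0.008, -1.0, 0.002], [-1.0, 0.008, 0.001], [-0.001, -0.002, -1.0]]
force: [0.4, -0.6, 1.9]
finger_gap: 0.0563
finger_force: 15.0
t: 6.3
tool_pos: [0.4583, 0.1138, 0.1364]
tool_rot: [[-0.007, -1.0, 0.006], [-1.0, 0.007, 0.004], [-0.004, -0.006, -1.0]]
force: [0.6, 0.7, -1.4]
finger_gap: 0.0567
finger_force: 15.0
```

```bash
python3 -m jog '0.4 -0.3 0 0 0 0 255;0.8 -0.6 0 0 0 0 255;0.9 -0.68 0 0 0 0 255;0.9 -0.68 0 0 0 0 255;0.9 -0.68 0 0 0 0 255;0.9 -0.68 0 0 0 0 255;0.9 -0.68 0 0 0 0 255;0.8 -0.6 0 0 0 0 255;0.6 -0.45 0 0 0 0 255;0.4 -0.3 0 0 0 0 255'
python3 -m jog '0 0 0 0 0 0 255;0 0 0 0 0 0 255;0 0 0 0 0 0 255'; python3 -c "
from h import *
print(np.round(env.read_state()['tool_pos'],4))
im,d=env.get_image('wrist'); cv2.imwrite('pics/w4.png',im[:,:,::-1])"
```

```text
t: 7.13
tool_pos: [0.6243, -0.1156, 0.1305]
tool_rot: [[-0.01, -1.0, -0.003], [-1.0, 0.01, 0.0], [-0.0, 0.003, -1.0]]
force: [1.3, 0.0, -1.7]
finger_gap: 0.0561
finger_force: 15.0
t: 7.38
tool_pos: [0.6231, -0.113, 0.1315]
tool_rot: [[-0.008, -1.0, -0.003], [-1.0, 0.008, 0.0], [-0.0, 0.003, -1.0]]
force: [-0.7, -0.1, -1.1]
finger_gap: 0.056
finger_force: 15.0
[ 0.6231 -0.113   0.1315]
```

View pics/w4.png

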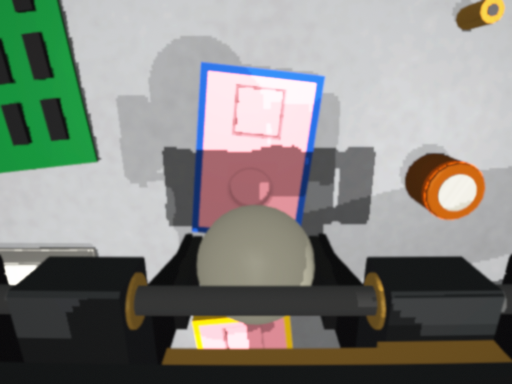

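Held ball at (255,265). The round hole is at (250,186) and the square pocket at (259,111). I check both by ray casting.

```bash
python3 - <<'E'
from h import *
st=env.read_state(); i,T=cam('wrist',st)
print(plane(i,T,[[250,186],[259,111]],.02).round(4), plane(i,T,[[255.5,265]],st['tool_pos'][2]+.0187).round(4), np.round(st['tool_pos'],4))
E
```

```text
[[ 0.6278 -0.1154  0.02  ]
 [ 0.6198 -0.1779  0.02  ]] [[ 0.6237 -0.1142  0.1507]] [ 0.6232 -0.1128  0.132 ]
```

```bash
python3 -m jog '0 -0.13 0.4 0 0 0 255;0 0 0.7 0 0 0 255;0 0 0.7 0 0 0 255;0 0 0.7 0 0 0 255;0 0 0.5 0 0 0 255;0 0 0.4 0 0 0 255;0 0 0.1 0 0 0 255;0 0 0 0 0 0 255;0 0 0 0 0 0 255'
```

```text
t: 8.18
tool_pos: [0.6288, -0.1133, 0.0284]
tool_rot: [[-0.007, -1.0, 0.001], [-1.0, 0.007, -0.0], [0.0, -0.001, -1.0]]
force: [-1.0, 0.5, -1.9]
finger_gap: 0.0561
finger_force: 15.0
```

```bash
python3 -m jog '0 0 0.1 0 0 0 255;0 0 0.03 0 0 0 255;0 0 0 0 0 0 255;0 0 0 0 0 0 80;0 0 0 0 0 0 70;0 0 0 0 0 0 50;0 0 0 0 0 0 20;0 0 0 0 0 0 0;0 0 0 0 0 0 0;0 0 0 0 0 0 0'
python3 -m jog '0 0 -0.6 0 0 0 0;0 0 -0.9 0 0 0 0;0 0 -0.9 0 0 0 0;0 0 -0.9 0 0 0 0;0 0 -0.6 0 0 0 0;0 0 0 0 0 0 0;0 0 0 0 0 0 0'
```

```text
t: 9.02
tool_pos: [0.6282, -0.1136, 0.0238]
tool_rot: [[-0.008, -1.0, -0.0], [-1.0, 0.008, -0.0], [0.0, 0.0, -1.0]]
force: [0.4, -0.2, 0.2]
finger_gap: 0.0849
finger_force: 0.0
t: 9.6
tool_pos: [0.6287, -0.1135, 0.1422]
tool_rot: [[-0.008, -1.0, 0.003], [-1.0, 0.008, 0.0], [-0.0, -0.003, -1.0]]
force: [0.0, -1.0, -0.5]
finger_gap: 0.0868
finger_force: 0.0
```

```bash
python3 -m jog '-0.2 0.3 0 0 0 0 0;-0.48 0.72 0 0 0 0 0;-0.6 0.9 0 0 0 0 0;-0.6 0.9 0 0 0 0 0;-0.6 0.9 0 0 0 0 0;-0.55 0.84 0 0 0 0 0;-0.45 0.7 0 0 0 0 0;-0.25 0.4 0 0 0 0 0;0 0 0 0 0 0 0;0 0 0 0 0 0 0'
python3 meas.py w5 take
```

```text
t: 10.43
tool_pos: [0.4586, -0.0001, 0.1403]
tool_rot: [[-0.007, -1.0, -0.001], [-1.0, 0.007, -0.0], [0.0, 0.001, -1.0]]
force: [0.4, -0.3, 0.6]
finger_gap: 0.0867
finger_force: 0.0
w5 obj px [247.  38.] n 3865 ztop 0.0468 xy [ 0.4642 -0.1169] r 0.0255 [242 241 233]
w5 obj px [256. 192.] n 659 ztop 0.0582 xy [ 0.4586 -0.0023] r 0.0088 [104  75  27]
w5 obj px [140. 351.] n 661 ztop 0.022 xy [0.5795 0.1749] r 0.0202 [254 234 207]
```

View pics/w5.png

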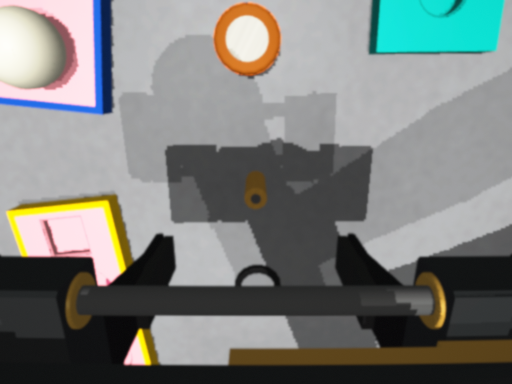

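The tall standoff at (256,195) is centred and the ball sits in the blue tray. I grip the standoff.

```bash
python3 -m jog '0.06 0 0.6 0 0 0 0;0 0 0.9 0 0 0 0;0 0 0.9 0 0 0 0;0 0 0.9 0 0 0 0;0 0 0.6 0 0 0 0;0 0 0.07 0 0 0 0;0 0 0 0 0 0 255;0 0 0 0 0 0 255;0 0 0 0 0 0 255;0 0 0 0 0 0 255' 20
python3 -m jog '0 0 0 0 0 0 255;0 0 0 0 0 0 255;0 0 0 0 0 0 255;0 0 0 0 0 0 255;0 0 -0.3 0 0 0 255;0 0 -0.7 0 0 0 255;0 0 -0.9 0 0 0 255;0 0 -0.9 0 0 0 255;0 0 -0.6 0 0 0 255;0 0 -0.3 0 0 0 255'
```

```text
t: 11.32
tool_pos: [0.4604, -0.0018, 0.023]
tool_rot: [[-0.008, -1.0, 0.003], [-1.0, 0.008, 0.001], [-0.001, -0.003, -1.0]]
force: [-0.5, 0.1, -0.7]
finger_gap: 0.0684
finger_force: 0.0
t: 12.15
tool_pos: [0.4607, -0.0017, 0.1362]
tool_rot: [[-0.007, -1.0, 0.006], [-1.0, 0.007, 0.001], [-0.001, -0.005, -1.0]]
force: [0.7, -0.8, 0.6]
finger_gap: 0.0041
finger_force: 0.0
```

The grip missed because I lifted before the fingers had closed. I look again.

```bash
python3 -m jog '0 0 0 0 0 0 0;0 0 0 0 0 0 0;0 0 0 0 0 0 0;0 0 0 0 0 0 0;0 0 0 0 0 0 0;0 0 0 0 0 0 0;0 0 0 0 0 0 0;0 0 0 0 0 0 0;0 0 0 0 0 0 0;0 0 0 0 0 0 0'
python3 meas.py w6 take
```

```text
t: 12.98
tool_pos: [0.4593, -0.0021, 0.1328]
tool_rot: [[-0.008, -1.0, -0.0], [-1.0, 0.008, -0.0], [0.0, 0.0, -1.0]]
force: [-0.1, 0.5, 0.5]
finger_gap: 0.0622
finger_force: 0.0
w6 obj px [247.  40.] n 4075 ztop 0.0467 xy [ 0.4633 -0.1169] r 0.0257 [243 241 233]
w6 obj px [257. 197.] n 709 ztop 0.0583 xy [ 0.4586 -0.0023] r 0.0087 [105  76  28]
w6 obj px [ 63. 232.] n 5303 ztop 0.0218 xy [0.6359 0.04  ] r 0.0563 [255 228 235]
```

View pics/w6.png

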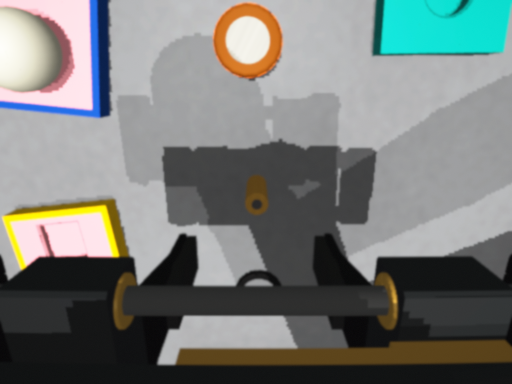

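The standoff still stands at (257,197), untouched. I retry and give the fingers more time.

```bash
python3 -m jog '0 0 0.6 0 0 0 110;0 0 0.9 0 0 0 110;0 0 0.9 0 0 0 110;0 0 0.8 0 0 0 110;0 0 0.45 0 0 0 110;0 0 0.08 0 0 0 110;0 0 0 0 0 0 255;0 0 0 0 0 0 255;0 0 0 0 0 0 255;0 0 0 0 0 0 255' 20
python3 -m jog '0 0 0 0 0 0 255;0 0 0 0 0 0 255;0 0 0 0 0 0 255;0 0 0 0 0 0 255;0 0 0 0 0 0 255'
```

```text
t: 13.87
tool_pos: [0.4602, -0.0018, 0.0221]
tool_rot: [[-0.008, -1.0, 0.003], [-1.0, 0.008, 0.001], [-0.001, -0.003, -1.0]]
force: [0.1, 0.0, 0.0]
finger_gap: 0.0303
finger_force: 0.0
t: 14.28
tool_pos: [0.4595, -0.002, 0.0215]
tool_rot: [[-0.008, -1.0, 0.001], [-1.0, 0.008, 0.0], [-0.0, -0.001, -1.0]]
force: [-1.8, 0.4, 5.5]
finger_gap: 0.0172
finger_force: 19.9
```

```bash
python3 -m jog '0 0 -0.3 0 0 0 255;0 0 -0.7 0 0 0 255;0 0 -0.9 0 0 0 255;0 0 -0.9 0 0 0 255;0 0 -0.7 0 0 0 255;0 0 -0.3 0 0 0 255;0.3 -0.27 0 0 0 0 255;0.7 -0.64 0 0 0 0 255;0.9 -0.82 0 0 0 0 255;0.9 -0.82 0 0 0 0 255'
python3 -m jog '0.9 -0.82 0 0 0 0 255;0.9 -0.82 0 0 0 0 255;0.7 -0.64 0 0 0 0 255;0.4 -0.37 0 0 0 0 255;0.15 -0.15 0 0 0 0 255;0 0 0 0 0 0 255;0 0 0 0 0 0 255;0 0 0 0 0 0 255'
```

```text
t: 15.12
tool_pos: [0.5352, -0.0873, 0.1345]
tool_rot: [[-0.007, -1.0, -0.001], [-1.0, 0.007, 0.0], [-0.0, 0.001, -1.0]]
force: [-0.3, 1.4, -0.6]
finger_gap: 0.0172
finger_force: 19.9
t: 15.78
tool_pos: [0.6174, -0.1779, 0.1346]
tool_rot: [[-0.007, -1.0, -0.001], [-1.0, 0.007, 0.001], [-0.0, 0.001, -1.0]]
force: [-1.0, -0.3, -1.8]
finger_gap: 0.0174
finger_force: 19.9
```

```bash
python3 -m jog '0 -0.08 0.4 0 0 0 255;0 0 0.8 0 0 0 255;0 0 0.8 0 0 0 255;0 0 0.7 0 0 0 255;0 0 0.4 0 0 0 255;0 0 0.2 0 0 0 255;0 0 0.05 0 0 0 255;0 0 0 0 0 0 255;0 0 0 0 0 0 255'
```

```text
t: 16.53
tool_pos: [0.6217, -0.1788, 0.0355]
tool_rot: [[-0.008, -1.0, 0.002], [-1.0, 0.008, -0.0], [0.0, -0.002, -1.0]]
force: [0.3, -0.5, -0.6]
finger_gap: 0.0174
finger_force: 20.0
```

```bash
python3 -m jog '0 0 0.06 0 0 0 255;0 0 0 0 0 0 255;0 0 0 0 0 0 190;0 0 0 0 0 0 170;0 0 0 0 0 0 140;0 0 0 0 0 0 110;0 0 0 0 0 0 110;0 0 0 0 0 0 110;0 0 0 0 0 0 110;0 0 0 0 0 0 110'
python3 -m jog '0 0 -0.4 0 0 0 80;0 0 -0.8 0 0 0 80;0 0 -0.9 0 0 0 80;0 0 -0.8 0 0 0 80;0 0 -0.4 0 0 0 80;0.2 0.4 0 0 0 0 80;0.35 0.8 0 0 0 0 80;0.4 0.9 0 0 0 0 80;0.4 0.9 0 0 0 0 80;0.4 0.9 0 0 0 0 80'
python3 -m jog '0.3 0.8 0 0 0 0 80;0.2 0.6 0 0 0 0 80;0.1 0.3 0 0 0 0 80;0 0 0 0 0 0 80;0 0 0 0 0 0 80'
python3 meas.py w7 take
```

```text
t: 17.37
tool_pos: [0.6208, -0.1789, 0.0326]
tool_rot: [[-0.008, -1.0, -0.0], [-1.0, 0.008, 0.0], [-0.0, 0.0, -1.0]]
force: [-0.2, -0.7, 0.1]
finger_gap: 0.0488
finger_force: 0.0
t: 18.2
tool_pos: [0.5023, -0.2308, 0.1327]
tool_rot: [[-0.007, -1.0, 0.001], [-1.0, 0.007, -0.0], [0.0, -0.001, -1.0]]
force: [-0.4, -0.9, 0.6]
finger_gap: 0.06
finger_force: 0.0
t: 18.62
tool_pos: [0.4531, -0.2483, 0.1326]
tool_rot: [[-0.008, -1.0, 0.002], [-1.0, 0.008, -0.001], [0.001, -0.002, -1.0]]
force: [0.2, -0.1, 0.9]
finger_gap: 0.0597
finger_force: 0.0
w7 obj px [134.  57.] n 1030 ztop 0.0178 xy [ 0.5459 -0.3531] r 0.0489 [251 250 244]
w7 obj px [256. 189.] n 462 ztop 0.0345 xy [ 0.4529 -0.25  ] r 0.0088 [89 72 54]
w7 obj px [ 73. 241.] n 3165 ztop 0.0219 xy [ 0.6165 -0.2018] r 0.0504 [255 249 252]
w7 obj px [245. 332.] n 1621 ztop 0.0468 xy [ 0.4639 -0.1217] r 0.0235 [120 118 109]
```

View pics/w7.png

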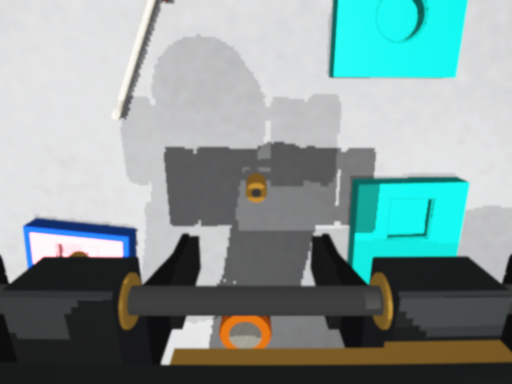

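The short standoff at (256,189) is centred and the turquoise tray clears the fingers. I grip it.

```bash
python3 -m jog '0.05 0 0.5 0 0 0 110;0 0 0.9 0 0 0 120;0 0 0.9 0 0 0 120;0 0 0.9 0 0 0 120;0 0 0.6 0 0 0 120;0 0 0.17 0 0 0 120;0 0 0 0 0 0 120;0 0 0 0 0 0 255;0 0 0 0 0 0 255;0 0 0 0 0 0 255' 20
python3 -m jog '0 0 0 0 0 0 255;0 0 0 0 0 0 255;0 0 0 0 0 0 255;0 0 0 0 0 0 255;0 0 0 0 0 0 255'
```

```text
t: 19.5
tool_pos: [0.4535, -0.2497, 0.0139]
tool_rot: [[-0.008, -1.0, 0.003], [-1.0, 0.008, -0.001], [0.001, -0.003, -1.0]]
force: [-0.2, -0.4, -0.1]
finger_gap: 0.0335
finger_force: 0.0
t: 19.92
tool_pos: [0.4526, -0.2497, 0.0133]
tool_rot: [[-0.008, -1.0, 0.001], [-1.0, 0.008, -0.0], [0.0, -0.001, -1.0]]
force: [-1.6, 0.8, 5.7]
finger_gap: 0.0169
finger_force: 20.0
```

```bash
python3 -m jog '0 0 -0.3 0 0 0 255;0 0 -0.8 0 0 0 255;0 0 -0.9 0 0 0 255;0 0 -0.9 0 0 0 255;0 0 -0.8 0 0 0 255;0 0 -0.3 0 0 0 255;-0.3 -0.18 0 0 0 0 255;-0.7 -0.42 0 0 0 0 255;-0.9 -0.55 0 0 0 0 255;-0.9 -0.55 0 0 0 0 255'
python3 -m jog '-0.9 -0.55 0 0 0 0 255;-0.9 -0.55 0 0 0 0 255;-0.9 -0.55 0 0 0 0 255;-0.9 -0.55 0 0 0 0 255;-0.9 -0.55 0 0 0 0 255;-0.9 -0.55 0 0 0 0 255;-0.8 -0.48 0 0 0 0 255;-0.5 -0.3 0 0 0 0 255;-0.4 -0.24 0 0 0 0 255;0 0 0 0 0 0 255'
python3 -m jog '0 0 0 0 0 0 255;0 0 0 0 0 0 255'
```

```text
t: 20.75
tool_pos: [0.5031, -0.1647, 0.1308]
tool_rot: [[-0.01, -1.0, -0.003], [-1.0, 0.01, 0.001], [-0.001, 0.003, -1.0]]
force: [-0.2, 0.8, -0.3]
finger_gap: 0.0175
finger_force: 20.0
t: 21.58
tool_pos: [0.6355, 0.0485, 0.1303]
tool_rot: [[-0.006, -1.0, -0.002], [-1.0, 0.006, -0.0], [0.0, 0.002, -1.0]]
force: [-1.0, 0.4, -0.5]
finger_gap: 0.0171
finger_force: 20.0
t: 21.75
tool_pos: [0.6342, 0.0455, 0.1315]
tool_rot: [[-0.009, -1.0, -0.002], [-1.0, 0.009, -0.0], [0.0, 0.002, -1.0]]
force: [-0.0, -0.5, -1.1]
finger_gap: 0.0171
finger_force: 20.0
```

```bash
python3 -m jog '-0.06 -0.04 0.4 0 0 0 255;0 0 0.8 0 0 0 255;0 0 0.8 0 0 0 255;0 0 0.8 0 0 0 255;0 0 0.4 0 0 0 255;0 0 0.2 0 0 0 255;0 0 0.1 0 0 0 255;0 0 0 0 0 0 255;0 0 0 0 0 0 255'
```

```text
t: 22.5
tool_pos: [0.6373, 0.0479, 0.0288]
tool_rot: [[-0.008, -1.0, 0.002], [-1.0, 0.008, 0.0], [-0.0, -0.002, -1.0]]
force: [0.3, -0.5, 0.5]
finger_gap: 0.0174
finger_force: 20.0
```

```bash
python3 -m jog '0 0 0.1 0 0 0 255;0 0 0 0 0 0 255;0 0 0 0 0 0 190;0 0 0 0 0 0 170;0 0 0 0 0 0 140;0 0 0 0 0 0 110;0 0 0 0 0 0 110;0 0 0 0 0 0 110;0 0 0 0 0 0 110;0 0 0 0 0 0 110'
python3 -m jog '0 0 -0.4 0 0 0 50;0 0 -0.8 0 0 0 50;0 0 -0.9 0 0 0 50;0 0 -0.8 0 0 0 50;0 0 -0.4 0 0 0 50;-0.4 0.4 0 0 0 0 50;-0.8 0.75 0 0 0 0 50;-0.95 0.9 0 0 0 0 50;-0.95 0.9 0 0 0 0 50;-0.95 0.9 0 0 0 0 50'
python3 -m jog '-0.95 0.9 0 0 0 0 50;-0.7 0.65 0 0 0 0 50;-0.4 0.35 0 0 0 0 50;-0.1 0.1 0 0 0 0 50;0 0 0 0 0 0 50;0 0 0 0 0 0 50;0 0 0 0 0 0 50'
python3 meas.py w8 take
```

```text
t: 23.33
tool_pos: [0.6364, 0.0478, 0.0245]
tool_rot: [[-0.008, -1.0, -0.0], [-1.0, 0.008, -0.0], [0.0, 0.0, -1.0]]
force: [-0.6, 0.6, -0.3]
finger_gap: 0.0487
finger_force: 0.0
t: 24.17
tool_pos: [0.5209, 0.1711, 0.1246]
tool_rot: [[-0.009, -1.0, 0.001], [-1.0, 0.009, 0.001], [-0.001, -0.001, -1.0]]
force: [0.9, 0.6, 0.4]
finger_gap: 0.0697
finger_force: 0.0
t: 24.75
tool_pos: [0.463, 0.2346, 0.1238]
tool_rot: [[-0.009, -1.0, 0.0], [-1.0, 0.009, 0.0], [-0.0, -0.0, -1.0]]
force: [0.4, 0.5, -0.4]
finger_gap: 0.0699
finger_force: 0.0
w8 yellow 3384 [0.6219 0.1602] [0.1022 0.1343] 5.76 z 0.0205
w8 obj px [19.  2.] n 242 ztop 0.0192 xy [0.6304 0.0884] r 0.0162 [173  62  93]
w8 obj px [256. 195.] n 1823 ztop 0.0264 xy [0.4628 0.2362] r 0.0194 [91 90 83]
w8 obj px [164. 347.] n 815 ztop 0.0615 xy [0.5495 0.3704] r 0.0073 [101 109 116]
```

View pics/w8.png

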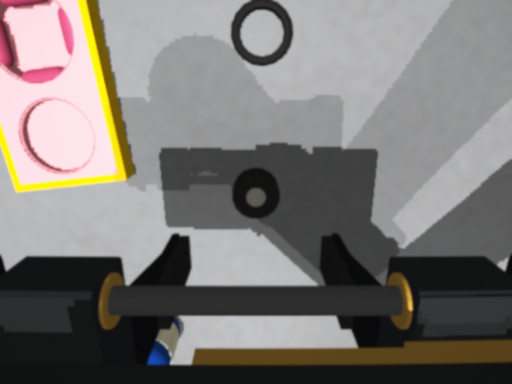

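The foot at (256,195) is centred and has its washer. The foot pocket is at (58,135) and the jar pocket is near (35,38).

```bash
python3 -c "
from h import *
i,T=cam('wrist'); print(plane(i,T,[[58,135]],.02).round(4))"
python3 -m jog '-0.05 0 0.5 0 0 0 50;0 0 0.9 0 0 0 50;0 0 0.9 0 0 0 50;0 0 0.9 0 0 0 50;0 0 0.5 0 0 0 50;0 0 0.05 0 0 0 50;0 0 0 0 0 0 255;0 0 0 0 0 0 255;0 0 0 0 0 0 255;0 0 0 0 0 0 255' 20
python3 -m jog '0 0 0 0 0 0 255;0 0 0 0 0 0 255;0 0 0 0 0 0 255'
```

```text
[[0.6205 0.1852 0.02  ]]
t: 25.63
tool_pos: [0.4632, 0.2372, 0.0124]
tool_rot: [[-0.008, -1.0, 0.002], [-1.0, 0.008, 0.002], [-0.002, -0.002, -1.0]]
force: [0.2, 0.2, 0.2]
finger_gap: 0.0513
finger_force: 0.0
t: 25.88
tool_pos: [0.4628, 0.2371, 0.0119]
tool_rot: [[-0.008, -1.0, 0.001], [-1.0, 0.008, 0.001], [-0.001, -0.001, -1.0]]
force: [-0.8, -1.1, 4.5]
finger_gap: 0.0393
finger_force: 20.0
```

```bash
python3 -m jog '0 0 -0.3 0 0 0 255;0 0 -0.8 0 0 0 255;0 0 -0.9 0 0 0 255;0 0 -0.6 0 0 0 255;0.1 -0.3 -0.2 0 0 0 255;0.2 -0.7 0 0 0 0 255;0.3 -0.9 0 0 0 0 255;0.3 -0.9 0 0 0 0 255;0.3 -0.9 0 0 0 0 255;0.3 -0.9 0 0 0 0 255'
python3 -m jog '0.15 -0.5 0 0 0 0 255;0.05 -0.2 0 0 0 0 255;0 0 0 0 0 0 255;0 0 0 0 0 0 255;0 0 0 0 0 0 255'
```

```text
t: 26.72
tool_pos: [0.6012, 0.1895, 0.0942]
tool_rot: [[-0.008, -1.0, -0.001], [-1.0, 0.008, -0.001], [0.001, 0.001, -1.0]]
force: [-0.2, 0.9, -0.3]
finger_gap: 0.0397
finger_force: 20.0
t: 27.13
tool_pos: [0.6198, 0.1846, 0.0947]
tool_rot: [[-0.007, -1.0, -0.001], [-1.0, 0.007, -0.0], [0.0, 0.001, -1.0]]
force: [0.2, -0.0, -0.2]
finger_gap: 0.0391
finger_force: 20.0
```

```bash
python3 -m jog '-0.05 -0.02 0.5 0 0 0 255;0 0 0.8 0 0 0 255;0 0 0.6 0 0 0 255;0 0 0.3 0 0 0 255;0 0 0.15 0 0 0 255;0 0 0 0 0 0 255;0 0 0 0 0 0 255'
```

```text
t: 27.72
tool_pos: [0.6219, 0.1866, 0.0256]
tool_rot: [[-0.007, -1.0, 0.002], [-1.0, 0.007, 0.001], [-0.001, -0.002, -1.0]]
force: [0.4, 0.5, -0.8]
finger_gap: 0.0393
finger_force: 20.0
```

```bash
python3 -m jog '0 0 0.05 0 0 0 255;0 0 0 0 0 0 255;0 0 0 0 0 0 125;0 0 0 0 0 0 115;0 0 0 0 0 0 90;0 0 0 0 0 0 80;0 0 0 0 0 0 80;0 0 0 0 0 0 80;0 0 -0.4 0 0 0 80;0 0 -0.8 0 0 0 40'
python3 -m jog '0 0 -0.9 0 0 0 40;0 0 -0.9 0 0 0 40;0 0 -0.5 0 0 0 40;0.4 0.2 0 0 0 0 40;0.8 0.41 0 0 0 0 40;0.95 0.49 0 0 0 0 40;0.95 0.49 0 0 0 0 40;0.95 0.49 0 0 0 0 40;0.95 0.49 0 0 0 0 40;0.95 0.49 0 0 0 0 40'
python3 -m jog '0.95 0.49 0 0 0 0 40;0.95 0.49 0 0 0 0 40;0.95 0.49 0 0 0 0 40;0.7 0.36 0 0 0 0 40;0.4 0.2 0 0 0 0 40;0.2 0.08 0 0 0 0 40;0 0 0 0 0 0 40;0 0 0 0 0 0 40;0 0 0 0 0 0 40'
python3 meas.py w9 take
```

```text
t: 28.55
tool_pos: [0.6194, 0.1849, 0.0567]
tool_rot: [[-0.009, -1.0, -0.007], [-1.0, 0.009, -0.003], [0.003, 0.007, -1.0]]
force: [0.3, 0.1, 0.0]
finger_gap: 0.0619
finger_force: 0.0
t: 29.38
tool_pos: [0.5265, 0.0064, 0.1279]
tool_rot: [[-0.008, -1.0, -0.001], [-1.0, 0.008, -0.0], [0.0, 0.001, -1.0]]
force: [0.7, -0.5, -0.5]
finger_gap: 0.0734
finger_force: 0.0
t: 30.13
tool_pos: [0.4648, -0.1151, 0.1281]
tool_rot: [[-0.007, -1.0, 0.0], [-1.0, 0.007, 0.0], [-0.0, -0.0, -1.0]]
force: [0.0, 0.1, -0.0]
finger_gap: 0.073
finger_force: 0.0
w9 obj px [257. 193.] n 3206 ztop 0.0468 xy [ 0.4639 -0.1186] r 0.0235 [93 92 85]
```

View pics/w9.png

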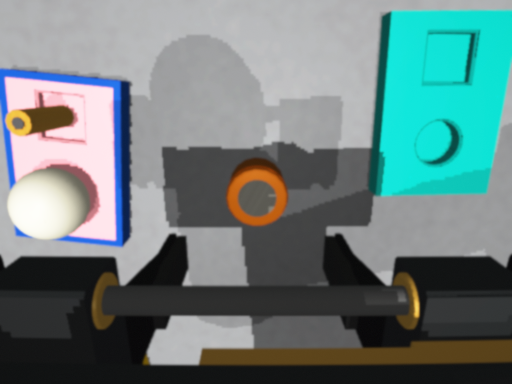

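The tall standoff stands in its pocket and the ball is seated. The jar at (257,193) is centred, so I grip it.

```bash
python3 -m jog '0.1 0.02 0.5 0 0 0 40;0 0 0.9 0 0 0 40;0 0 0.9 0 0 0 40;0 0 0.8 0 0 0 40;0 0 0.45 0 0 0 40;0 0 0.05 0 0 0 40;0 0 0 0 0 0 255;0 0 0 0 0 0 255;0 0 0 0 0 0 255;0 0 0 0 0 0 255' 45
python3 -m jog '0 0 0 0 0 0 255;0 0 0 0 0 0 255;0 0 0 0 0 0 255;0 0 -0.3 0 0 0 255;0 0 -0.8 0 0 0 255;0 0 -0.9 0 0 0 255;0 0 -0.9 0 0 0 255;0 0 -0.5 0 0 0 255;0 0 0 0 0 0 255;0 0 0 0 0 0 255'
python3 - <<'E'
from h import *
st=env.read_state(); im,d=env.get_image('wrist'); i,T=cam('wrist',st); h=cv2.cvtColor(im,cv2.COLOR_RGB2HSV)
print(np.round(st['tool_pos'],4)); cv2.imwrite('pics/w10.png',im[:,:,::-1])
E
```

```text
t: 31.02
tool_pos: [0.4644, -0.1186, 0.0212]
tool_rot: [[-0.008, -1.0, 0.003], [-1.0, 0.008, 0.0], [-0.0, -0.003, -1.0]]
force: [0.0, 0.5, 0.7]
finger_gap: 0.0545
finger_force: 0.0
t: 31.85
tool_pos: [0.4634, -0.1187, 0.1228]
tool_rot: [[-0.009, -1.0, 0.002], [-1.0, 0.009, 0.001], [-0.001, -0.002, -1.0]]
force: [-0.4, -0.4, -2.1]
finger_gap: 0.047
finger_force: 45.0
[ 0.4634 -0.1187  0.1228]
```

View pics/w10.png

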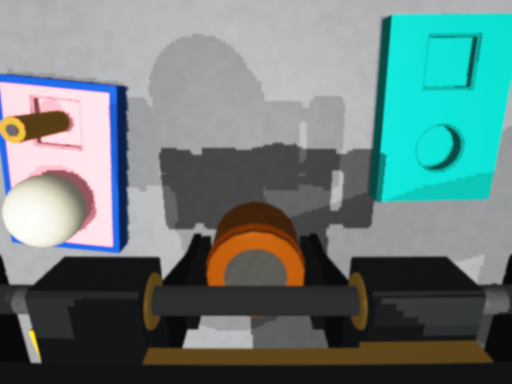

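The jar is held upright, with its top centre near (255,265). I carry it to the yellow tray.

```bash
python3 -c "
from h import *
i,T=cam('wrist'); print(plane(i,T,[[206,268],[304,268],[255,268]],.1456).round(4))"
python3 -m jog '-0.3 -0.21 0 0 0 0 255;-0.7 -0.5 0 0 0 0 255;-0.9 -0.64 0 0 0 0 255;-0.9 -0.64 0 0 0 0 255;-0.9 -0.64 0 0 0 0 255;-0.9 -0.64 0 0 0 0 255;-0.9 -0.64 0 0 0 0 255;-0.9 -0.64 0 0 0 0 255;-0.7 -0.5 0 0 0 0 255;-0.4 -0.28 0 0 0 0 255'
python3 -m jog '-0.2 -0.12 0 0 0 0 255;0 0 0 0 0 0 255;0 0 0 0 0 0 255;0 0 0 0 0 0 255'
```

```text
[[ 0.4863 -0.1218  0.1456]
 [ 0.4402 -0.1213  0.1456]
 [ 0.4633 -0.1216  0.1456]]
t: 32.73
tool_pos: [0.6262, 0.1078, 0.1195]
tool_rot: [[-0.006, -1.0, -0.002], [-1.0, 0.006, -0.001], [0.001, 0.002, -1.0]]
force: [-0.0, -0.7, -0.6]
finger_gap: 0.0467
finger_force: 45.0
t: 33.07
tool_pos: [0.6278, 0.11, 0.1214]
tool_rot: [[-0.009, -1.0, -0.002], [-1.0, 0.009, -0.001], [0.001, 0.002, -1.0]]
force: [0.3, 0.4, -0.9]
finger_gap: 0.0469
finger_force: 45.0
```

```bash
python3 -m jog '-0.08 -0.03 0.4 0 0 0 255;0 0 0.8 0 0 0 255;0 0 0.7 0 0 0 255;0 0 0.4 0 0 0 255;0 0 0.2 0 0 0 255;0 0 0 0 0 0 255;0 0 0 0 0 0 255'
```

```text
t: 33.65
tool_pos: [0.6302, 0.1131, 0.0475]
tool_rot: [[-0.008, -1.0, 0.001], [-1.0, 0.008, -0.0], [0.0, -0.001, -1.0]]
force: [0.2, -0.5, -0.5]
finger_gap: 0.047
finger_force: 45.0
```

Now press down gradually towards a TCP height of 0.025.

```bash
python3 -m jog '0 0.02 0.1 0 0 0 255;0 0 0.1 0 0 0 255;0 0 0.1 0 0 0 255;0 0 0.1 0 0 0 255;0 0 0.1 0 0 0 255;0 0 0 0 0 0 255' 55
python3 -m jog '0 0 0.08 0 0 0 255;0 0 0.08 0 0 0 255;0 0 0.08 0 0 0 255;0 0 0 0 0 0 255'
```

```text
t: 34.15
tool_pos: [0.6304, 0.1128, 0.0347]
tool_rot: [[-0.007, -1.0, 0.003], [-1.0, 0.007, -0.0], [0.0, -0.003, -1.0]]
force: [-0.4, -2.8, 5.6]
finger_gap: 0.0466
finger_force: 55.0
t: 34.48
tool_pos: [0.6293, 0.1118, 0.0262]
tool_rot: [[-0.008, -1.0, 0.0], [-1.0, 0.008, -0.002], [0.002, -0.0, -1.0]]
force: [-0.5, -5.4, 4.8]
finger_gap: 0.0471
finger_force: 55.0
```

```bash
python3 -m jog '0.04 0 0.05 0 0 0 255;0 0 0.05 0 0 0 255;0 0 0 0 0 0 255;0 0 0 0 0 0 255'
```

```text
t: 34.82
tool_pos: [0.6294, 0.1111, 0.025]
tool_rot: [[-0.007, -1.0, 0.001], [-1.0, 0.007, -0.001], [0.001, -0.001, -1.0]]
force: [-4.6, -4.1, 13.0]
finger_gap: 0.0471
finger_force: 55.0
```

```bash
python3 -m jog '0 0 0 0 0 0 110;0 0 0 0 0 0 90;0 0 0 0 0 0 60;0 0 0 0 0 0 60;0 0 0 0 0 0 60;0 0 0 0 0 0 60;0 0 -0.4 0 0 0 60;0 0 -0.8 0 0 0 60;0 0 -0.9 0 0 0 60;0 0 -0.9 0 0 0 60'
python3 -m jog '0.6 0 -0.9 0 0 0 60;0.9 0 -0.9 0 0 0 60;0.9 0 -0.9 0 0 0 60;0.9 0 -0.5 0 0 0 60;0.6 0 0 0 0 0 60;0.2 0 0 0 0 0 60;0 0 0 0 0 0 60;0 0 0 0 0 0 60;0 0 0 0 0 0 60'
python3 meas.py w11 take
```

```text
t: 35.65
tool_pos: [0.629, 0.112, 0.1133]
tool_rot: [[-0.008, -1.0, -0.0], [-1.0, 0.008, -0.0], [0.0, 0.0, -1.0]]
force: [1.0, -0.1, 0.1]
finger_gap: 0.0666
finger_force: 0.0
t: 36.4
tool_pos: [0.6279, -0.01, 0.2072]
tool_rot: [[-0.007, -1.0, -0.001], [-1.0, 0.007, -0.0], [0.0, 0.001, -1.0]]
force: [-0.2, 0.7, -0.1]
finger_gap: 0.0667
finger_force: 0.0
w11 blue 4345 [0.6324 0.0806] [0.0817 0.1136] 5.76 z 0.0209
w11 yellow 4345 [0.6324 0.0806] [0.0817 0.1136] 5.76 z 0.0209
w11 obj px [18. 15.] n 398 ztop 0.0141 xy [ 0.8573 -0.1637] r 0.0182 [24 23 23]
w11 obj px [52. 13.] n 347 ztop 0.0142 xy [ 0.8233 -0.1645] r 0.0164 [25 24 25]
w11 obj px [86. 11.] n 280 ztop 0.0143 xy [ 0.7892 -0.1659] r 0.0134 [28 26 27]
w11 obj px [10. 41.] n 215 ztop 0.0228 xy [ 0.8649 -0.1404] r 0.0078 [242 240 235]
w11 obj px [262. 331.] n 2414 ztop 0.038 xy [0.6227 0.1823] r 0.0193 [205 202 188]
```

View pics/w11.png

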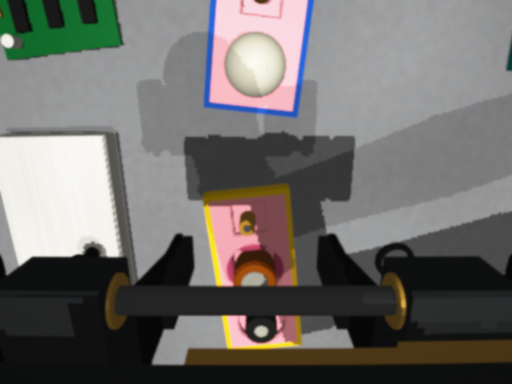

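The short standoff at (247,222), jar at (255,270), foot at (262,331) and ball at (255,65) all look seated. I back off for a clear numeric check in tray frames.

```bash
python3 -m jog '0.5 0 -0.5 0 0 0 60;0.9 0 -0.5 0 0 0 60;0.9 0 -0.5 0 0 0 60;0.9 0 -0.5 0 0 0 60;0.9 0 -0.5 0 0 0 60;0.9 0 -0.5 0 0 0 60;0.5 0 0 0 0 0 60;0 0 0 0 0 0 60;0 0 0 0 0 0 60;0 0 0 0 0 0 60'
python3 - <<'E'
from h import *
st=env.read_state(); im,d=env.get_image('wrist'); i,T=cam('wrist',st); np.savez('w12.npz',im=im,d=d,T=T); P=cloud(i,T,d); P[d==0]=0
exp=dict(ball=('b',0,27,.070,.0285),tall=('b',0,-38,.068,.009),foot=('y',0,65,.036,.02),jar=('y',0,-10,.048,.024),short=('y',0,-75,.044,.009))
F=dict(b=((.6242,-.1395),-6.5),y=((.628,.1215),5.85))
for k,(f,x,y,zt,r) in exp.items():
    o,a=F[f]; a=np.deg2rad(a); R=np.array([[np.cos(a),-np.sin(a)],[np.sin(a),np.cos(a)]])
    L=(P[...,:2]-o)@R*1000
    m=(abs(L[...,0]-x)<35)&(abs(L[...,1]-y)<32)&(P[...,2]>.029)
    Q=P[m]; 
    if len(Q)<10: print(k,'few');continue
    t=np.percentile(Q[:,2],97); band=.004 if k!='ball' else .04
    mt=m&(P[...,2]>t-band); n,l,S,c=cv2.connectedComponentsWithStats(mt.astype(np.uint8)); j=1+S[1:,4].argmax()
    (cx,cy),rr=cv2.minEnclosingCircle(np.argwhere(l==j)[:,::-1].astype(np.float32))
    w=plane(i,T,[[cx,cy],[cx+rr,cy]],zt if k!='ball' else .042)
    pt=P[l==j]; A=np.c_[pt[:,:2]-pt[:,:2].mean(0),np.ones(len(pt))]; s=np.linalg.lstsq(A,pt[:,2],rcond=None)[0][:2]
    print(k,'px',round(cx),round(cy),'ztop',t.round(4),'want',zt,'tray xy mm',((w[0,:2]-o)@R*1000).round(1),'want',(x,y),'r',np.linalg.norm(w[1]-w[0]).round(4),'slope',s.round(2))
E
```

```text
t: 37.28
tool_pos: [0.6265, -0.1746, 0.2962]
tool_rot: [[-0.007, -1.0, -0.003], [-1.0, 0.007, 0.001], [-0.001, 0.003, -1.0]]
force: [0.2, 0.8, 0.7]
finger_gap: 0.0666
finger_force: 0.0
ball px 255 203 ztop 0.0713 want 0.07 tray xy mm [-0.5 28. ] want (0, 27) r 0.0285 slope [0.01 0.26]
tall px 302 382 ztop 0.4048 want 0.068 tray xy mm [-101.1  298.9] want (0, -38) r 0.2576 slope [-0.01 -0.57]
foot few
jar px 255 344 ztop 0.0511 want 0.048 tray xy mm [ 0.2 -8.3] want (0, -10) r 0.0236 slope [0.   0.04]
short few
```

```bash
python3 - <<'E'
from h import *
st=env.read_state(); i=env.camera_info('wrist')
def chk(tag,k,f,y,zt,info=None,T=None,d=None):
    if d is None: z=np.load(tag+'.npz'); d,T=z['d'],z['T']; info=i
    P=cloud(info,T,d); P[d==0]=0
    o,a={'b':((.6242,-.1395),-6.5),'y':((.628,.1215),5.85)}[f]; a=np.deg2rad(a); R=np.array([[np.cos(a),-np.sin(a)],[np.sin(a),np.cos(a)]])
    L=(P[...,:2]-o)@R*1000; m=(abs(L[...,0])<25)&(abs(L[...,1]-y)<(22 if k!='foot' else 26))&(P[...,2]>.027)&(P[...,2]<.08)
    if m.sum()<10: print(tag,k,'few'); return
    t=np.percentile(P[m][:,2],95); q=m&(P[...,2]>t-.004); b=L[m&(P[...,2]<.027+.35*(t-.027))]; a=L[q]
    print(tag,k,m.sum(),'ztop',t.round(4),zt,'xy',((a.min(0)+a.max(0))/2).round(1),a.mean(0).round(1),'lower',b.mean(0).round(1) if len(b) else '', 'want',y)
J=[('short','y',-75,.044),('tall','b',-38,.068),('foot','y',65,.036),('jar','y',-10,.048)]
for tag in ('w11','w12'):
    for j in J: chk(tag,*j)
for n in ('scene','side'):
    im,d=env.get_image(n); info,T=cam(n)
    for j in J: chk(n,*j,info=info,T=T,d=d)
E
```

```text
w11 short 296 ztop 0.0464 0.044 xy [  1.6 -73.8] [  1.4 -74.1] lower [ -0.2 -79.9] want -75
w11 tall few
w11 foot 767 ztop 0.0384 0.036 xy [ 1.2 64.9] [ 1.  63.8] lower [-0.4 53.6] want 65
w11 jar 992 ztop 0.0506 0.048 xy [  0.4 -18.3] [ -0.6 -18.7] lower [ -3.4 -26.4] want -10
w12 short few
w12 tall 252 ztop 0.0704 0.068 xy [  1.7 -38.8] [  1.5 -38.7] lower [  2.8 -45.1] want -38
w12 foot few
w12 jar 700 ztop 0.0509 0.048 xy [  0.1 -15.4] [ -0.4 -15.7] lower [ -1.2 -26.5] want -10
scene short 42 ztop 0.0483 0.044 xy [  3.6 -75.4] [  2.7 -77.5] lower [  6.4 -78.3] want -75
scene tall 75 ztop 0.0709 0.068 xy [  3.6 -39.7] [  3.3 -39.6] lower [  7.5 -42.3] want -38
scene foot 108 ztop 0.0403 0.036 xy [ 2.5 62.3] [ 1.  61.1] lower [10.2 53. ] want 65
scene jar 188 ztop 0.0527 0.048 xy [ 1.9 -9.4] [  2.  -10.4] lower [ 12.6 -22.6] want -10
side short 59 ztop 0.0452 0.044 xy [ -0.1 -73.6] [ -0.8 -72.9] lower [ -0.8 -67.7] want -75
side tall 82 ztop 0.0698 0.068 xy [ -1.6 -37.1] [ -1.3 -36.3] lower [ -1.9 -34. ] want -38
side foot 186 ztop 0.039 0.036 xy [-1.1 65.5] [-0.3 65.3] lower [-4.  78.4] want 65
side jar 269 ztop 0.0516 0.048 xy [-0.1 -8.7] [ 1.  -6.8] lower [-9.   5.1] want -10
```

All five parts are at the expected height and position, within 3 mm after the known depth bias. I hand in.

```bash
python3 -c "
from cell import env
print(env.hand_in())"
```

```text
the job is handed in; nothing more can be done
None
```

I handed in both kits at about 37 s; the last camera check had all five parts seated in their pockets, within tolerance, and the cleaner bottle and screwdriver were not touched, but no verdict came back.

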